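# Take the sample pan off the microscope stage

## Robot

A 7-joint arm with a two-finger parallel gripper is mounted at the origin on the work surface. World frame = base frame: x ahead of the robot, y to its left, z up, the work surface at z = 0. Lengths are in m, angles in rad, forces in N, time in s.
With the tool pointing down it reaches from about 0.425 to 0.875 m from the base axis. Payload 4.7 kg.
Tool frame: the origin (TCP) lies midway between the tips of the shut fingers; the grasp point (between the pads) lies 19 mm behind it (ctrl.grip_point_offset is the distance from the TCP to the grasp point, in m); z points along the fingers, y is the line along which they close (so a half turn about z gives the same grasp; the last joint's range is limited). The gripper opens to 87 mm and grips with 3 to 60 N. Pads are 19 mm wide; open, the fingers measure 117 mm over their backs; the gripper's body (75 mm by 190 mm) begins 51 mm behind the grasp point.
Start: joints at [1.335, 0.321, -0.07, 1.45, 0.023, 1.371, -0.057], TCP at [0.161, -0.63, 0.2] pointing down, gripper open.
Joint ranges: [-2.86, 2.86], [-0.3, 2.09], [-1.38, 1.24], [0.06, 2.45], [-1.56, 4.7], [0.09, 2.05], [-2.69, 2.69]. Speed limits (rad/s): [2.57, 2.57, 3.14, 3.14, 3.14, 3.14, 3.14].

## Interface

Orientations are given as a rotation vector (axis times angle).
In Python, from bench import ctrl gives the robot as it stands.
- The arm moves only by the tool move_arm, never from a script. Its argument "increments" is text: rows parted by semicolons, each of 7 numbers parted by spaces: the shift along the world's x, y, z in mm, then the turn, a rotation vector about the world's x, y, z in degrees, then the closure in counts, from 0 (fully open) to 255 (shut). A call has exactly 8 rows; each row shifts and turns the commanded pose from where the row before left it; what a row does not reach is not made up. A row lasts 1/12 s, in which the tool goes at most 41.7 mm and 7.16 degrees, less where a joint would pass 70% of its speed; a pose out of reach is approached as far as the arm can. A call with a gripper value outside its range is refused whole. The fingers move at their own pace and stop on an object; "grip_force" is the grip in N (left out, the last holds). Time passes only in rows, so rows that do not move let the fingers close, or fill a call up. It gives the time, the measured TCP pose, the force, the opening and the grip force at its end, in the units of the state.
- ctrl.get_state(): the state, without advancing time (a new reading comes with each control period).
- ctrl.get_image(name): name is "side" or "top"; returns a dict with "frame" (420x560x3 uint8, red, green, blue), "depth" (420x560 float32, m along the optical axis (not along the pixel's ray), 0 where there is no reading), "fx", "fy", "cx", "cy" (pixels), "k1" (the pictures are not rectified: a ray, as slopes to the right and down, at radius r is drawn at 1 + k1 r^2 times it, then the intrinsics apply), "position" and "orientation" of the camera in the world. Camera axes: x right, y down, z forward; pixel columns grow to the right and rows downward; lengths in m; the calibration is good to about 2 mm. A picture is of the moment at which its call begins.
- ctrl.close_job(): hands the job in; it is judged then, once.
Trained networks look in a picture, given as the dict that the camera call returned (one of the last four; its "shot" number tells which), for a name from the list of things; names that differ only in an ending like _2 or _b are one class to them, and where a whole thing is asked for, a point or a joint stands for the part that bears it (a point fixed in the world has none). Each returns a list of dicts, best first, with "score" (0 to 1); they miss things now and then, are a little off and sometimes report something else, mostly with a low value. They report only what shows in the picture. A call takes as long as a camera call. They do not tell look-alikes from the thing itself.
- ctrl.find_in(target, picture): "centre" ([x, y, z] in m, in world coordinates, good to about 4 mm: the middle of the surface that is visible of it).
- ctrl.silhouettes(target, picture): "region" (420x560 bool, what is visible of it).
The state is a dict: "time": time; "joint_positions": joint angles; "qd": joint speeds; "joint_torque": joint torques, N m; "position": TCP position; "tool_rot": TCP orientation; "ft_force": force on the tool from outside, world axes, zero at the start; "torque": the same for the moment, N m; "grip_width": opening from 0.0 (shut) to 1.0 (fully open); "grip_force": force on a finger pad.
Only numpy, scipy, OpenCV 4.12 (cv2) and the standard library are available. Lean on these libraries where they do the work, as an engineer would, in place of code of your own. Each camera call takes 0.05 s, during which the arm holds its last target. There are 200 camera calls.

## Task

Take the sample pan with the bearing rings off the microscope: because the lens stands close above it, slide it by its handle along the stage, flat and without lifting, out from under the lens and into the engraved loading circle at the open end of the stage. From there lift it straight up, level, to about 10 cm above the stage and finish holding it there in the gripper, steady, with the rings still in it. Do not touch the lens, and leave the other things where they are.

Things in the scene. Friction and masses are not known exactly. Their poses are not given: they have to be found in the camera images.
- microscope: digital microscope, grey casting, fixed. Origin on the table right under the lens axis; its x, y level, z up. In its frame the column rises at y -148 to -280 mm, 415 mm high, 100 mm wide in x, with focus knobs at its sides out to x +-82 mm (y -188 mm, 270 mm up); the stage's open end is at +y; the robot on the -x side. Placed differently each time, turned up to 0.2 rad
- stage: the microscope's flat dark stage plate, fixed to it, same axes. Origin on its top face right under the lens axis, 55 mm above the table. It spans x -85 to +115 mm, y -120 to +200 mm in its frame. Two fine engraved circles, inner diameter 106 mm: one under the lens, one the loading circle
- load_circle (a point): centre of the engraved loading circle on the stage's top face, at x 0, y +125 mm in the stage frame, on the open end away from the column; nothing stands above it
- lens: upright lens barrel over the stage, origin and axes as microscope. Round, 34 mm across at its nose, 45 mm higher up; nose 32 mm above the stage, top 425 mm above the table. A black clamp 64 mm across (238 to 264 mm up) and a black carriage 60 mm wide in x (225 to 355 mm up, y -132 to -52 mm) join it to the column
- pan: round flat stainless pan, 90 mm across, 14 mm high, floor 3 mm, at first on the stage under the lens, bearing rings in it; 0.2 to 0.3 kg. Origin: centre of its underside, z up. Rigid bar handle 12 mm wide (y) along its own -x from 49 to 155 mm, 14 to 28 mm above the underside, pointing roughly at the robot. With the rings it balances about 45 mm from its centre towards the handle
- handle (a point): middle of the pan's bar handle, 105 mm from the pan's centre along its -x, 21 mm above the pan's underside: the place to pinch it from above (12 mm wide), clear of the lens; it overhangs or nears the stage's front edge. A firm grip (60 N) here carries the pan level
- race0: steel bearing ring, 22 mm outer diameter, 8 mm high, lying loose in the pan; origin the centre of its underside
- race1: a second such ring in the pan
- race2: a third such ring in the pan
- spare_pan: an empty pan of the same kind lying on the table to the left of the microscope; leave it
- gauge_block: steel gauge block 18 x 30 x 12 mm lying on the stage near its far (+x) edge, beyond the pan's path; origin its underside's centre; leave it
- jar: small glass jar with white cap, 48 mm across, 60 mm high, on the table far left; leave it
- petri: closed glass dish, 62 mm across, 16 mm high, on the table left; leave it
- tweezers: steel tweezers, 130 mm long, 8 mm high, lying on the table in front of the stage; leave them
- mouse: computer mouse 100 x 60 x 30 mm on the table to the right; leave it
There are look-alikes about, which are no part of the job. What is shaped like the pan but pink is not meant.

How it is judged:
By the outcome, as a careful person would: the job done as asked, in the order asked, and still so for the second after the job is handed in, while the arm keeps its last pose, push and grip.
It also fails if it takes over 35 s, if anything falls off the work surface, if the arm or the gripper's body presses on something with over 40 N, if the wrist force passes 120 N, or if a joint passes its speed limit or range.

## Working session

There is one attempt and no reset: what is moved stays moved. The work goes in short steps, Python scripts to look and compute and a tool call to move; the robot and the scene stay as the last step left them, time stands still between calls to the robot, and variables do not carry over. Pictures are saved under pics/ and viewed, at most 10 in all, crops included, and the job is handed in when it is done.

Besides the shell and the picture viewer there is one more tool, called after "Request:" as a command line: name --argument value ..., lists and objects as JSON in quotes. move_arm: Moves the arm, as the interface text tells. Its arguments: {"type":"object","properties":{"increments":{"type":"string"},"grip_force":{"type":"number"}},"required":["increments"]}

```bash
mkdir -p pics; cat > h.py <<'E'
import numpy as np, cv2
from scipy.spatial.transform import Rotation as R
from bench import ctrl
def rot(p):
    o=np.array(p["orientation"],float)
    return o if o.shape==(3,3) else R.from_rotvec(o).as_matrix()
def world(p,mask=None):
    """Nx3 world points for pixels in mask (with depth), and the pixel coords"""
    d=p["depth"]; m=(d>0) if mask is None else (mask&(d>0))
    v,u=np.nonzero(m)
    K=np.array([[p["fx"],0,p["cx"]],[0,p["fy"],p["cy"]],[0,0,1]],float)
    s=cv2.undistortPoints(np.c_[u,v].astype(float)[:,None],K,np.array([p["k1"],0,0,0,0.]))[:,0]
    z=d[v,u]
    return np.c_[s*z[:,None],z]@rot(p).T+np.array(p["position"]),np.c_[u,v]
def save(p,n,crop=None,k=1):
    f=p["frame"][:,:,::-1]
    if crop: f=f[crop[1]:crop[3],crop[0]:crop[2]]
    cv2.imwrite("pics/"+n,cv2.resize(f,None,fx=k,fy=k,interpolation=cv2.INTER_CUBIC))
E
python3 - <<'E'
from h import *
for n in ["top","side"]:
    p=ctrl.get_image(n); save(p,n+"0.png",k=1.4)
    print(n,p["position"],p["orientation"])
    for t in ["pan","handle","stage","lens","spare_pan","gauge_block","race0","tweezers"]:
        print(t,[(np.round(r["centre"],3).tolist(),round(r["score"],2)) for r in ctrl.find_in(t,p)][:5])
print(ctrl.get_state())
E
```

```text
top [0.26329209 0.00921418 1.26124603] [-2.1329288   2.11129323 -0.22354434]
pan [([0.345, 0.352, 0.01], 0.81), ([0.389, -0.103, 0.013], 0.59)]
handle [([0.39, -0.097, 0.01], 0.9), ([0.346, 0.35, 0.013], 0.88)]
stage [([0.626, 0.026, 0.059], 0.95)]
lens [([0.612, -0.115, 0.337], 0.68)]
spare_pan [([0.564, 0.453, 0.014], 0.85), ([0.629, 0.026, 0.056], 0.7)]
gauge_block [([0.728, 0.003, 0.069], 0.62)]
race0 []
tweezers [([0.376, 0.038, 0.012], 0.56), ([0.288, -0.351, 0.03], 0.29)]
side [0.01071612 0.79722415 0.63816391] [-0.66832132  2.4110368  -1.38466976]
pan [([0.608, -0.034, 0.067], 0.74), ([0.342, 0.348, 0.01], 0.74), ([0.385, -0.104, 0.014], 0.57)]
handle [([0.388, -0.107, 0.014], 0.94), ([0.606, -0.038, 0.07], 0.72)]
stage [([0.634, 0.032, 0.057], 0.62)]
lens [([0.615, -0.06, 0.285], 0.72)]
spare_pan [([0.561, 0.455, 0.012], 0.92)]
gauge_block [([0.731, 0.01, 0.068], 0.63)]
race0 [([0.624, -0.064, 0.063], 0.46)]
tweezers [([0.369, 0.046, 0.007], 0.82)]
{'time': 0.9, 'joint_positions': array([ 1.3350523 ,  0.3210236 , -0.07010955,  1.45047041,  0.0226105 ,
        1.37081393, -0.05688102]), 'qd': array([-0.00227284,  0.00172541,  0.00035092, -0.00099884, -0.00045302,
        0.0014249 ,  0.00078538]), 'joint_torque': array([-2.96688377e-04, -4.91094232e+01, -4.03327234e-01, -3.12776506e+01,
       -6.36032084e-02,  3.34778521e-02,  2.69287210e-05]), 'position': array([ 0.16069855, -0.62985275,  0.20008614]), 'tool_rot': array([ 3.11702394e+00,  3.91499912e-01, -6.38643675e-05]), 'ft_force': array([-0.27811852,  0.07679556,  0.32513497]), 'torque': array([ 0.01907252, -0.04099314,  0.02419616]), 'grip_force': 0.0, 'grip_width': 0.9964613984437299}
```

View pics/top0.png

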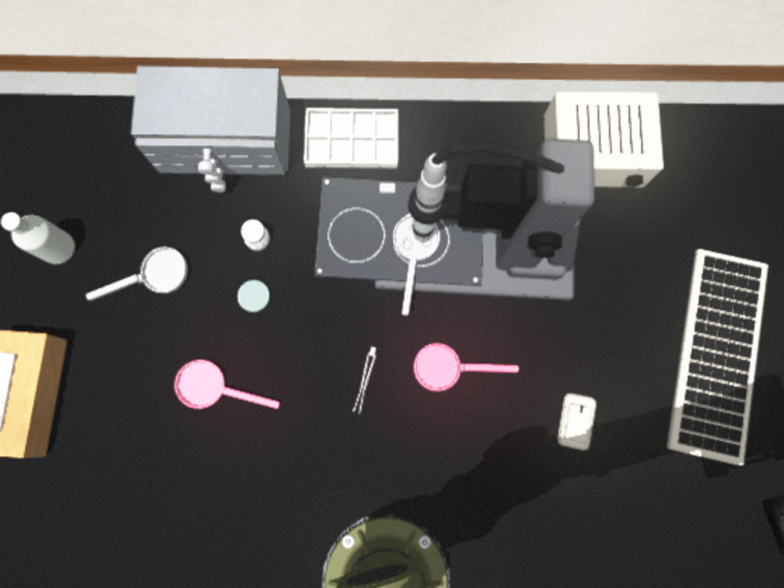

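View pics/side0.png

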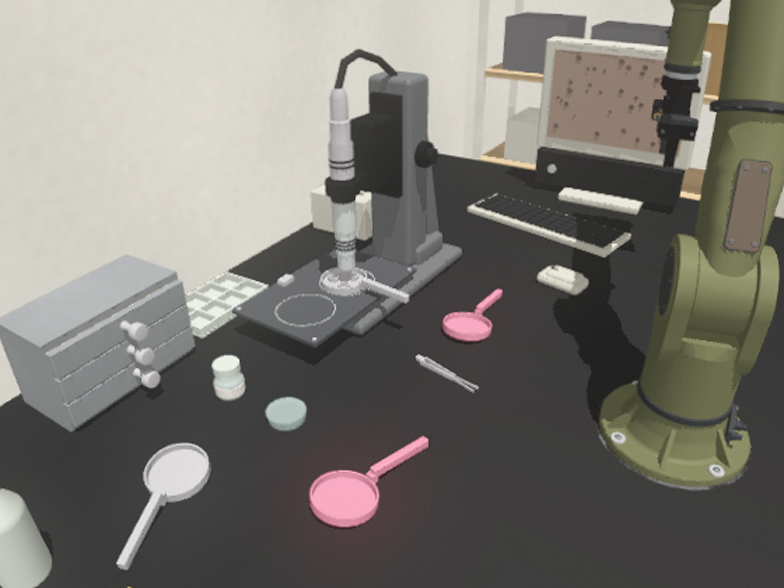

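Top view (784-wide picture): the steel pan with rings is under the lens at (415,240), with its handle at (408,290). Look-alikes are the silver spare pan (163,270) and the pink pans (437,367) and (200,384). I choose the one on the stage. The loading circle is at (356,235), to the robot's left.

```bash
python3 - <<'E'
from h import *
S={}
for n in ["top","side"]:
    p=ctrl.get_image(n); W,px=world(p); x,y,z=W.T
    save(p,n+"1.png",(210,110,370,240) if n=="top" else (150,150,330,260),4)
    m=(z>.048)&(z<.062)&(x>.48)&(x<.82)&(y>-.22)&(y<.3)
    r=cv2.minAreaRect(W[m,:2].astype(np.float32)); print(n,"stage",m.sum(),np.round(r[0],4),r[1],r[2],np.median(z[m]),np.round(cv2.boxPoints(r),3).tolist())
    rgb=p["frame"][px[:,1],px[:,0]].astype(int)
    h=(z>.066)&(z<.095)&(x>.42)&(x<.555)&(y>-.15)&(y<.1)&(rgb.min(1)>110)
    Q=W[h]; 
    if len(Q)>10:
        c=Q[:,:2].mean(0); _,_,V=np.linalg.svd(Q[:,:2]-c); t=(Q[:,:2]-c)@V[0]
        print("handle",len(Q),c.round(4),V[0],np.degrees(np.arctan2(*V[0][::-1])),t.min(),t.max(),np.percentile(Q[:,2],[5,50,95]).round(4), "end",Q[Q[:,0].argmin()].round(4), "w",np.ptp((Q[:,:2]-c)@V[1]))
    b=(z>.054)&(z<.10)&(x>.54)&(x<.69)&(y>-.15)&(y<.06)&(rgb.min(1)>150)
    print("bright",b.sum(),W[b].min(0).round(3),W[b].max(0).round(3))
    # load circle ring: bright pixels at stage height on the +y end
    k=(z>.048)&(z<.064)&(x>.52)&(x<.72)&(y>.02)&(y<.2)&(rgb.mean(1)>110)
    if k.sum()>8: print("circle",k.sum(),np.round(cv2.fitEllipse(W[k,:2].astype(np.float32)),4).tolist() if 0 else cv2.fitEllipse(W[k,:2].astype(np.float32)))
E
```

```text
top stage 6685 [0.6582 0.044 ] (0.5486615896224976, 0.24166175723075867) 77.46794891357422 0.05495208247925043 [[0.48100000619888306, -0.1979999989271164], [0.7170000076293945, -0.25], [0.8360000252723694, 0.28600001335144043], [0.6000000238418579, 0.33799999952316284]]
handle 139 [ 0.5153 -0.0351] [-0.98929721  0.14591447] 171.60976205435514 -0.0399697484160936 0.038195216068665265 [0.0791 0.0821 0.0862] end [ 0.4774 -0.0305  0.0792] w 0.011920653248778374
bright 818 [ 0.541 -0.115  0.054] [0.689 0.06  0.099]
circle 2141 ((0.6368257999420166, 0.07718446105718613), (0.11243840306997299, 0.16125452518463135), 89.20059967041016)
side stage 4593 [0.6539 0.0421] (0.5363413095474243, 0.21700891852378845) 84.42691040039062 0.05575447354023133 [[0.5199999809265137, -0.21400000154972076], [0.7360000014305115, -0.23499999940395355], [0.7879999876022339, 0.2980000078678131], [0.5720000267028809, 0.3199999928474426]]
handle 173 [ 0.5147 -0.0304] [-0.99092539  0.13441304] 172.27531996141667 -0.04089749845319905 0.037291099746938415 [0.0721 0.0809 0.0848] end [ 0.4774 -0.0276  0.0834] w 0.01617016589278258
bright 551 [ 0.541 -0.115  0.054] [0.683 0.053 0.1  ]
circle 370 ((0.6476932764053345, 0.08060550689697266), (0.12281157076358795, 0.14608873426914215), 83.77488708496094)
```

View pics/top1.png

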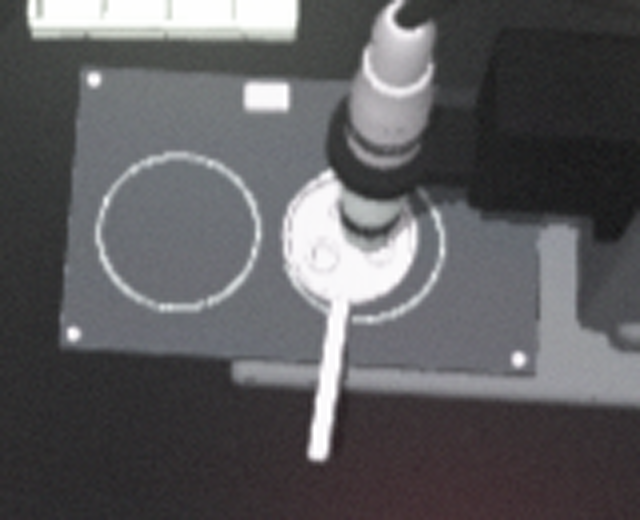

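```bash
python3 - <<'E'
from h import *
for n in ["top","side"]:
    p=ctrl.get_image(n); W,px=world(p); x,y,z=W.T
    s=ctrl.silhouettes("stage",p)
    print(n,[(q["score"],q["region"].sum()) for q in s][:3])
    m=s[0]["region"]; c,_=cv2.findContours(m.astype(np.uint8),cv2.RETR_EXTERNAL,cv2.CHAIN_APPROX_NONE)
    Q,_=world(p,m); Q=Q[(Q[:,2]>.045)&(Q[:,2]<.066)]; r=cv2.minAreaRect(Q[:,:2].astype(np.float32))
    print(r, np.round(cv2.boxPoints(r),3).tolist(), np.median(Q[:,2]))
    # circle: bright vs. local background at stage height
    g=p["frame"].mean(2).astype(np.float32); hp=g-cv2.medianBlur(g.astype(np.uint8),9)
    v=hp[px[:,1],px[:,0]]
    k=(np.abs(z-.055)<.008)&(v>25)&(np.hypot(x-.635,y-.09)<.09)
    P=W[k,:2]
    best=(0,)
    for cx in np.arange(.6,.68,.001):
        for cy in np.arange(.04,.13,.001):
            q=(np.abs(np.hypot(P[:,0]-cx,P[:,1]-cy)-.0535)<.0025).sum()
            if q>best[0]: best=(q,cx,cy)
    cx,cy=best[1:]
    I=P[np.abs(np.hypot(P[:,0]-cx,P[:,1]-cy)-.0535)<.004]
    A=np.c_[2*I,np.ones(len(I))]; sol=np.linalg.lstsq(A,(I**2).sum(1),rcond=None)[0]
    print("circle",len(P),best,sol[:2],np.sqrt(sol[2]+(sol[:2]**2).sum()))
E
```

```text
top [(0.7, np.int64(6131))]
((0.647514283657074, -0.021473512053489685), (0.32019200921058655, 0.20181669294834137), 87.4310073852539) [[0.5400000214576721, -0.1770000010728836], [0.7409999966621399, -0.1860000044107437], [0.7549999952316284, 0.1340000033378601], [0.5540000200271606, 0.14300000667572021]] 0.05480696605141122
circle 258 (np.int64(212), np.float64(0.636), np.float64(0.06300000000000003)) [0.63617265 0.0634642 ] 0.053660975908103536
side [(0.83, np.int64(3921))]
((0.6484380960464478, -0.020092159509658813), (0.3249759078025818, 0.20307226479053497), 87.34468841552734) [[0.5389999747276306, -0.17800000309944153], [0.7419999837875366, -0.18700000643730164], [0.7570000290870667, 0.1379999965429306], [0.5550000071525574, 0.1469999998807907]] 0.05562945124764779
circle 159 (np.int64(111), np.float64(0.637), np.float64(0.06600000000000003)) [0.63687257 0.06604716] 0.053382809618623434
```

The crop confirms it: the pan with rings (crop ~(350,238)) has its handle down to (318,455), and the loading circle is at (178,231). The handle midpoint is about (0.5255, -0.036), the lens axis (0.631, -0.060) and the load circle (0.6365, 0.0645).

Request:
move_arm --increments "8 13 0 0 0 -0.6 0; 15 24 0 0 0 -1.2 0; 19 31 0 0 0 -1.2 0; 19 31 0 0 0 -1.2 0; 19 31 0 0 0 -1.2 0; 19 31 0 0 0 -1.2 0; 19 31 0 0 0 -1.2 0; 19 31 0 0 0 -1.2 0" --grip_force 20

```text
time: 1.87
position: [0.2984, -0.4053, 0.2003]
tool_rot: [3.137, 0.144, 0.0]
ft_force: [0.3, 0.1, 0.7]
grip_width: 0.998
grip_force: 0.0
```

Request:
move_arm --increments "19 31 0 0 0 -1.2 0; 19 31 0 0 0 -1.2 0; 19 31 0 0 0 -1.2 0; 19 31 0 0 0 -1.2 0; 19 31 0 0 0 -1.2 0; 19 31 0 0 0 -1.2 0; 19 31 0 0 0 -1.2 0; 19 31 0 0 0 -1.2 0"

```text
time: 2.53
position: [0.4504, -0.1573, 0.2005]
tool_rot: [3.138, -0.119, 0.001]
ft_force: [0.1, -1.1, 0.2]
grip_width: 1.0
grip_force: 0.0
```

Request:
move_arm --increments "19 31 0 0 0 -1.2 0; 19 31 0 0 0 -1.2 90; 17 30 0 0 0 -1 90; 5 8 -20 0 0 0 90; 0 0 -30 0 0 0 90; 0 0 -10 0 0 0 90; 0 0 0 0 0 0 90; 0 0 0 0 0 0 90"

```text
time: 3.2
position: [0.5093, -0.0596, 0.1402]
tool_rot: [3.134, -0.212, -0.001]
ft_force: [0.3, -0.5, 0.4]
grip_width: 0.657
grip_force: 0.0
```

```bash
cat > m.py <<'E'
from h import *
def handle(n,xr,yr,zr=(.066,.095)):
    p=ctrl.get_image(n); W,px=world(p); x,y,z=W.T
    rgb=p["frame"][px[:,1],px[:,0]].astype(int)
    h=(z>zr[0])&(z<zr[1])&(x>xr[0])&(x<xr[1])&(y>yr[0])&(y<yr[1])&(rgb.min(1)>110)
    Q=W[h]
    if len(Q)>10:
        c=Q[:,:2].mean(0); _,_,V=np.linalg.svd(Q[:,:2]-c); d=V[0]*np.sign(V[0][0])
        t=(Q[:,:2]-c)@d; end=c+d*np.percentile(t,1)
        print(n,len(Q),"c",c.round(4),"ang",np.degrees(np.arctan2(d[1],d[0])).round(2),"end",end.round(4),"len",np.ptp(t).round(4),"mid",(end+.05*d).round(4),"pan",(end+.155*d).round(4),np.median(Q[:,2]).round(4))
    return p
def state():
    s=ctrl.get_state(); T=R.from_rotvec(s["tool_rot"]).as_matrix()
    print("t",round(s["time"],2),"pos",s["position"].round(4),"z",T[:,2].round(4),"x-yaw",np.degrees(np.arctan2(T[1,0],T[0,0])).round(2),"F",s["ft_force"].round(1),"grip",s["grip_width"],s["grip_force"],"q",s["joint_positions"].round(2))
E
python3 - <<'E'
from m import *
state()
for n in ["top","side"]:
    p=handle(n,(.42,.56),(-.15,.1)); save(p,n+"2.png",(120,120,400,320),2.8)
E
```

```text
t 3.2 pos [ 0.5093 -0.0596  0.1402] z [-9.e-04 -0.e+00 -1.e+00] x-yaw -7.75 F [ 0.3 -0.5  0.4] grip 0.6572459712627599 0.0 q [ 0.69  0.11 -0.66  1.85  0.07  1.21 -1.7 ]
top 46 c [ 0.4925 -0.03  ] ang -4.28 end [ 0.4777 -0.0289] len 0.0366 mid [ 0.5276 -0.0326] pan [ 0.6323 -0.0405] 0.083
side 178 c [ 0.5164 -0.0304] ang -7.01 end [ 0.4788 -0.0257] len 0.0824 mid [ 0.5284 -0.0319] pan [ 0.6326 -0.0447] 0.0803
```

Request:
move_arm --increments "8 12 0 0 0 0 90; 9 12 -5 0 0 0 90; 0 0 -20 0 0 0 90; 0 0 -20 0 0 0 90; 0 0 -20 0 0 0 90; 0 0 -10 0 0 0 90; 0 0 -6 0 0 0 90; 0 0 0 0 0 0 90"

```text
time: 3.97
position: [0.5265, -0.0353, 0.0589]
tool_rot: [3.134, -0.212, -0.001]
ft_force: [-0.2, -0.2, 0.5]
grip_width: 0.646
grip_force: 0.0
```

```bash
python3 - <<'E'
from m import *
state()
p=handle("side",(.42,.56),(-.15,.1)); save(p,"side3.png",(200,150,340,250),5)
E
```

```text
t 3.97 pos [ 0.5265 -0.0353  0.0589] z [-6.e-04  0.e+00 -1.e+00] x-yaw -7.73 F [-0.2 -0.2  0.5] grip 0.6459192967030162 0.0 q [ 0.62  0.24 -0.67  1.9   0.17  1.06 -1.83]
side 135 c [ 0.506  -0.0291] ang -7.36 end [ 0.4786 -0.0255] len 0.0608 mid [ 0.5282 -0.0319] pan [ 0.6324 -0.0454] 0.0809
```

View pics/side3.png

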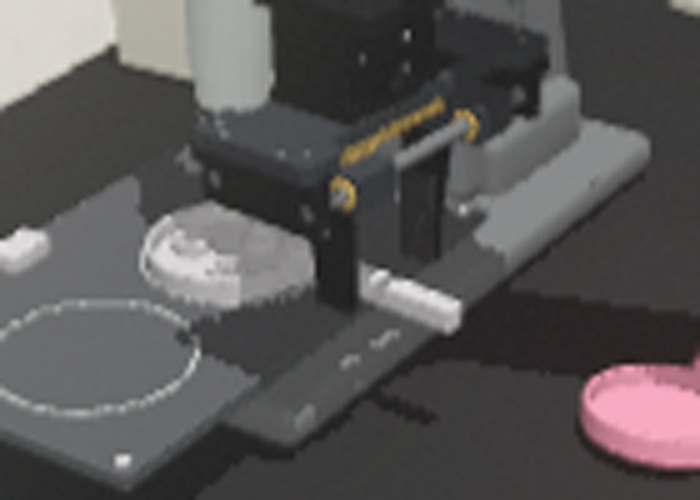

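The crop shows the fingers straddling the handle, near finger at (335,260), far finger at (425,210), and no contact with the lens. Closing at low force first, then firm.

Request:
move_arm --increments "0 0 0 0 0 0 150; 0 0 0 0 0 0 190; 0 0 0 0 0 0 205; 0 0 0 0 0 0 215; 0 0 0 0 0 0 225; 0 0 0 0 0 0 235; 0 0 0 0 0 0 245; 0 0 0 0 0 0 255" --grip_force 10

```text
time: 4.68
position: [0.5266, -0.035, 0.0591]
tool_rot: [3.134, -0.211, -0.0]
ft_force: [0.2, -1.3, 0.5]
grip_width: 0.131
grip_force: 10.1
```

Request:
move_arm --increments "0 0 0 0 0 0 255; 0 0 0 0 0 0 255; 0 0 0 0 0 0 255; 0 0 0 0 0 0 255; 0 0 0 0 0 0 255; 0 0 0 0 0 0 255; 0 0 0 0 0 0 255; 0 0 0 0 0 0 255" --grip_force 60

```text
time: 5.35
position: [0.5266, -0.0349, 0.059]
tool_rot: [3.134, -0.211, -0.0]
ft_force: [-0.3, -0.7, 1.3]
grip_width: 0.1
grip_force: 60.0
```

```bash
python3 - <<'E'
from m import *
state()
handle("side",(.42,.56),(-.15,.1))
E
```

```text
t 5.35 pos [ 0.5266 -0.0349  0.059 ] z [-2.e-04 -2.e-04 -1.e+00] x-yaw -7.69 F [-0.3 -0.7  1.3] grip 0.09973412479099399 59.99845504760742 q [ 0.62  0.24 -0.67  1.9   0.17  1.06 -1.83]
side 137 c [ 0.5106 -0.0277] ang -7.06 end [ 0.4787 -0.0238] len 0.0833 mid [ 0.5283 -0.0299] pan [ 0.6325 -0.0428] 0.0793
```

Request:
move_arm --increments "0 1 0 0 0 0 255; 0 3 0 0 0 0 255; 0 4 0 0 0 0 255; 0 5 0 0 0 0 255; 0 5 0 0 0 0 255; 0 5 0 0 0 0 255; 1 5 0 0 0 0 255; 1 5 0 0 0 0 255"

```text
time: 6.07
position: [0.5286, -0.001, 0.059]
tool_rot: [-3.135, 0.21, 0.0]
ft_force: [0.6, 0.6, 0.4]
grip_width: 0.003
grip_force: 0.0
```

```bash
python3 - <<'E'
from m import *
state()
handle("side",(.42,.56),(-.15,.1))
E
```

```text
t 6.07 pos [ 0.5286 -0.001   0.059 ] z [-1.e-04  0.e+00 -1.e+00] x-yaw -7.66 F [0.6 0.6 0.4] grip 0.0033056904905169136 0.0 q [ 0.57  0.25 -0.69  1.9   0.18  1.06 -1.9 ]
side 106 c [ 0.5004 -0.0191] ang -10.98 end [ 0.4806 -0.0153] len 0.0531 mid [ 0.5297 -0.0248] pan [ 0.6327 -0.0448] 0.0813
```

```bash
python3 - <<'E'
from m import *
p=ctrl.get_image("side"); a=cv2.resize(p["frame"][150:250,200:340,::-1],None,fx=5,fy=5,interpolation=cv2.INTER_CUBIC)
q=ctrl.get_image("top"); b=cv2.resize(q["frame"][120:250,210:370,::-1],(369,300),interpolation=cv2.INTER_CUBIC)
a=cv2.resize(a,(420,300)); cv2.imwrite("pics/both4.png",np.hstack([a,b]))
E
```

```text
(no output)
```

View pics/both4.png

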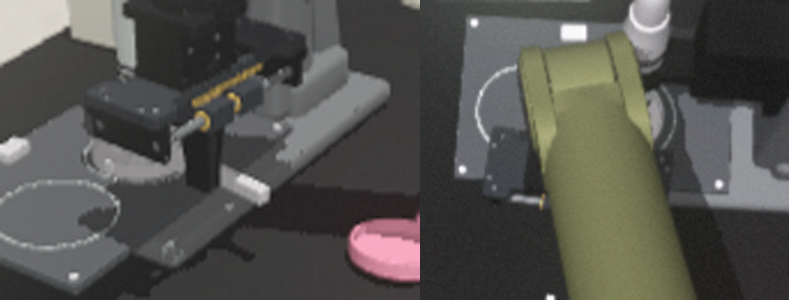

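The crop shows the fingers shut at (205,160) on the +y side of the handle: the handle (245,185) slipped out. I'll check the fingertip height and how the pan sits before regrasping.

```bash
python3 - <<'E'
from m import *
state()
p=ctrl.get_image("side"); W,px=world(p); x,y,z=W.T
rgb=p["frame"][px[:,1],px[:,0]].astype(int)
f=(np.abs(x-.5286)<.02)&(y>-.02)&(y<.05)&(z>.03)&(z<.13)&(rgb.max(1)<110)
for lo in np.arange(.03,.13,.01):
    k=f&(z>=lo)&(z<lo+.01); 
    if k.any(): print(round(lo,2),k.sum(),W[k].min(0).round(4),W[k].max(0).round(4))
h=(z>.06)&(z<.1)&(x>.46)&(x<.53)&(y>-.1)&(y<.05)&(rgb.min(1)>100)
for lo in np.arange(.47,.54,.01):
    k=h&(x>=lo)&(x<lo+.01)
    if k.any(): print("handle x",round(lo,2),k.sum(),"y",y[k].min().round(4),y[k].max().round(4),"z",z[k].min().round(4),z[k].max().round(4))
for t in ["pan","race0","lens"]: print(t,[(np.round(r["centre"],3).tolist(),round(r["score"],2)) for r in ctrl.find_in(t,p)][:4])
b=(x>.56)&(x<.69)&(y>-.12)&(y<.03)&(z>.057)&(z<.075)&(rgb.min(1)>90)
A=np.c_[W[b][:,:2]-W[b][:,:2].mean(0),np.ones(b.sum())]; print("pan plane slope",b.sum(),np.linalg.lstsq(A,z[b],rcond=None)[0], W[b].min(0),W[b].max(0))
E
```

```text
t 6.22 pos [ 0.5288 -0.0012  0.0591] z [ 0.e+00  1.e-04 -1.e+00] x-yaw -7.62 F [-0.4 -0.6 -0.1] grip 0.0030680010018362186 0.0 q [ 0.57  0.25 -0.69  1.9   0.18  1.06 -1.9 ]
0.03 15 [ 0.5403 -0.0159  0.03  ] [0.548  0.0238 0.0333]
0.04 2 [ 0.5485 -0.0124  0.0493] [0.5486 0.0112 0.0498]
0.05 2 [ 0.5463 -0.0186  0.0527] [ 0.5481 -0.0118  0.0527]
0.08 31 [ 0.5157 -0.0079  0.0825] [0.541  0.0101 0.09  ]
0.09 41 [ 0.5155 -0.008   0.0902] [0.5415 0.0127 0.0997]
0.1 40 [ 0.5153 -0.0076  0.1002] [0.5424 0.0118 0.1098]
0.11 43 [ 0.515  -0.0124  0.1101] [0.5409 0.0149 0.1199]
0.12 48 [ 0.5141 -0.0135  0.1204] [0.539  0.0168 0.1298]
handle x 0.47 2 y -0.0216 -0.0201 z 0.0742 0.0781
handle x 0.48 31 y -0.0235 -0.0111 z 0.0696 0.085
handle x 0.49 20 y -0.0292 -0.0126 z 0.0715 0.0846
handle x 0.5 22 y -0.0289 -0.0157 z 0.0733 0.086
handle x 0.51 20 y -0.0308 -0.0182 z 0.0715 0.0848
handle x 0.52 16 y -0.0326 -0.0208 z 0.0709 0.0858
pan [([0.388, -0.104, 0.012], 0.97), ([0.346, 0.348, 0.013], 0.84), ([0.599, -0.026, 0.07], 0.7), ([0.631, 0.052, 0.055], 0.22)]
race0 []
lens [([0.622, -0.045, 0.289], 0.71), ([0.63, 0.276, 0.042], 0.18)]
pan plane slope 280 [-0.0523424  -0.01464044  0.06233064] [ 0.56972802 -0.09737596  0.05701193] [0.68967906 0.02990665 0.07385471]
```

```bash
python3 - <<'E'
from m import *
p=ctrl.get_image("side"); W,px=world(p); x,y,z=W.T
rgb=p["frame"][px[:,1],px[:,0]].astype(int)
k=(np.abs(x-.5286)<.017)&(np.abs(y)<.02)&(z<.13)
for lo in np.arange(0,.13,.005):
    j=k&(z>=lo)&(z<lo+.005)
    if j.any(): print(round(lo,3),j.sum(),W[j].min(0).round(3),W[j].max(0).round(3),rgb[j].mean(0).round(),px[j].mean(0).round())
# column of depth below the finger
K=np.array([[p["fx"],0,p["cx"]],[0,p["fy"],p["cy"]],[0,0,1]],float)
for zz in (.059,.078,.1):
    c=(np.array([.5288,-.0012,zz])-p["position"])@rot(p); s=c[:2]/c[2]; s=s*(1+p["k1"]*(s@s)); print(zz,s*[p["fx"],p["fy"]]+[p["cx"],p["cy"]],c[2])
D=p["depth"]
for v in range(198,222,2): print(v,[ (round(float(D[v,u]),3),int(p["frame"][v,u].mean())) for u in range(262,276,2)])
E
```

```text
0.0 74 [ 0.512 -0.02   0.   ] [0.545 0.02  0.005] [54. 53. 53.] [268. 238.]
0.005 1 [0.543 0.017 0.009] [0.543 0.017 0.009] [67. 68. 68.] [260. 237.]
0.01 8 [ 0.538 -0.014  0.011] [0.542 0.015 0.015] [74. 74. 75.] [264. 233.]
0.015 14 [ 0.538 -0.015  0.015] [0.541 0.016 0.02 ] [82. 83. 83.] [264. 232.]
0.02 17 [ 0.537 -0.018  0.02 ] [0.543 0.02  0.025] [86. 87. 87.] [265. 229.]
0.025 25 [ 0.537 -0.019  0.025] [0.545 0.018 0.03 ] [83. 84. 85.] [263. 228.]
0.03 5 [ 0.54  -0.013  0.03 ] [0.546 0.003 0.032] [82. 83. 83.] [265. 226.]
0.07 1 [ 0.513 -0.019  0.074] [ 0.513 -0.019  0.074] [143. 140. 141.] [277. 212.]
0.08 14 [ 0.513 -0.018  0.081] [0.539 0.008 0.085] [56. 55. 55.] [270. 211.]
0.085 15 [ 0.518 -0.008  0.085] [0.538 0.009 0.09 ] [37. 37. 37.] [268. 210.]
0.09 21 [ 0.515 -0.01   0.09 ] [0.539 0.012 0.094] [37. 36. 37.] [268. 209.]
0.095 20 [ 0.518 -0.008  0.095] [0.541 0.01  0.1  ] [40. 39. 40.] [268. 207.]
0.1 19 [ 0.517 -0.007  0.1  ] [0.542 0.01  0.105] [43. 42. 42.] [267. 205.]
0.105 18 [ 0.517 -0.008  0.105] [0.539 0.013 0.11 ] [39. 38. 39.] [268. 203.]
0.11 21 [ 0.517 -0.
[... 896 characters left out ...]
8), (1.092, 39), (1.118, 138)]
208 [(1.169, 48), (1.094, 34), (1.09, 35), (1.083, 32), (1.088, 39), (1.094, 38), (1.117, 128)]
210 [(1.161, 52), (1.099, 35), (1.089, 34), (1.087, 34), (1.091, 39), (1.101, 40), (1.121, 118)]
212 [(1.152, 61), (1.15, 56), (1.095, 38), (1.092, 36), (1.093, 36), (1.164, 62), (1.203, 108)]
214 [(1.14, 62), (1.141, 63), (1.139, 65), (1.151, 60), (1.192, 63), (1.188, 81), (1.187, 81)]
216 [(1.136, 62), (1.135, 62), (1.138, 61), (1.178, 77), (1.179, 82), (1.181, 82), (1.184, 81)]
218 [(1.126, 63), (1.138, 65), (1.168, 76), (1.172, 80), (1.171, 82), (1.172, 79), (1.169, 83)]
220 [(1.16, 66), (1.161, 80), (1.163, 81), (1.16, 80), (1.165, 82), (1.164, 83), (1.166, 84)]
```

The fingertips show at z≈0.080 while the TCP reads 0.059, so the grasp only caught the handle's top edge. Regrasping about 21 mm deeper.

Request:
move_arm --increments "0 0 15 0 0 0 255; 0 0 20 0 0 0 255; 0 0 10 0 0 0 90; 0 -8 0 0 0 -1 90; 0 -10 0 0 0 -1 90; 0 -10 0 0 0 -1 90; 0 0 0 0 0 0 90; 0 0 0 0 0 0 90" --grip_force 10

```text
time: 7.13
position: [0.5279, -0.0313, 0.103]
tool_rot: [-3.128, 0.297, 0.003]
ft_force: [-0.2, 0.7, -0.0]
grip_width: 0.375
grip_force: 0.0
```

```bash
python3 - <<'E'
from m import *
state(); print(ctrl.grip_point_offset)
handle("side",(.42,.56),(-.15,.1)); handle("top",(.42,.56),(-.15,.1))
p=ctrl.get_image("side"); W,px=world(p); x,y,z=W.T; rgb=p["frame"][px[:,1],px[:,0]].astype(int)
for y0,y1 in((-.015,.035),(-.09,-.035)):
    k=(np.abs(x-.5286)<.02)&(y>y0)&(y<y1)&(z<.2)&(z>.095)&(rgb.max(1)<70)
    if k.any(): print("finger",k.sum(),W[k].min(0).round(4),W[k&(z<.14)].mean(0).round(4))
E
```

```text
t 7.13 pos [ 0.5279 -0.0313  0.103 ] z [-1.9e-03  2.0e-04 -1.0e+00] x-yaw -10.85 F [-0.2  0.7 -0. ] grip 0.37513549304780686 0.0 q [ 0.63  0.19 -0.68  1.85  0.13  1.14 -1.86]
0.0187
side 174 c [ 0.5168 -0.0234] ang -12.37 end [ 0.4794 -0.0152] len 0.0824 mid [ 0.5283 -0.0259] pan [ 0.6308 -0.0484] 0.081
finger 173 [ 0.5206 -0.0085  0.1262] [ 0.5309 -0.0009  0.1332]
finger 203 [ 0.509  -0.0644  0.1264] [ 0.5211 -0.0502  0.1332]
```

Request:
move_arm --increments "0 2 0 0 0 -1 90; 0 0 0 0 0 0 90; 0 0 -15 0 0 0 90; 0 0 -15 0 0 0 90; 0 0 -15 0 0 0 90; 0 0 -10 0 0 0 90; 0 0 -5 0 0 0 90; 0 0 0 0 0 0 90"

```text
time: 7.95
position: [0.5278, -0.0275, 0.043]
tool_rot: [-3.125, 0.319, 0.003]
ft_force: [0.5, 0.2, 0.9]
grip_width: 0.644
grip_force: 0.0
```

```bash
python3 - <<'E'
from m import *
state()
p=handle("side",(.42,.56),(-.15,.1)); save(p,"side5.png",(200,150,340,250),5)
E
```

```text
t 7.95 pos [ 0.5278 -0.0275  0.043 ] z [-2.2e-03  5.0e-04 -1.0e+00] x-yaw -11.66 F [0.5 0.2 0.9] grip 0.6440950477394446 0.0 q [ 0.6   0.27 -0.66  1.91  0.19  1.03 -1.92]
side 141 c [ 0.5087 -0.0215] ang -12.33 end [ 0.4803 -0.0153] len 0.0687 mid [ 0.5291 -0.026 ] pan [ 0.6317 -0.0484] 0.0803
```

View pics/side5.png

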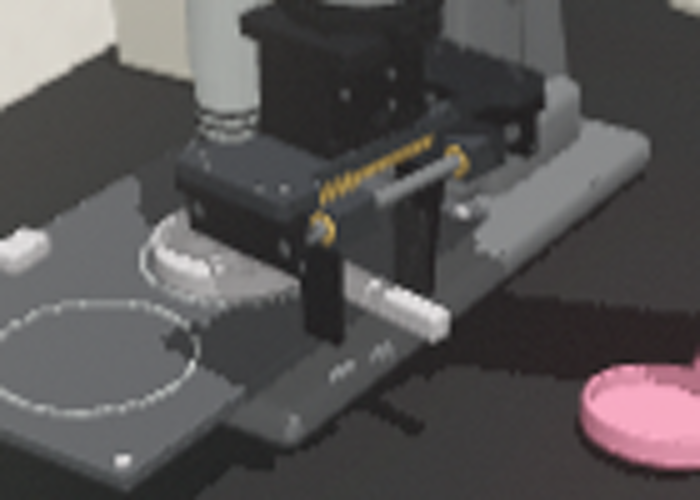

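The near finger (325,340) now reaches well below the handle (345,285), and the lens nose is clear. A little lower, then close.

Request:
move_arm --increments "0 0 -4 0 0 0 90; 0 0 0 0 0 -0.5 150; 0 0 0 0 0 0 190; 0 0 0 0 0 0 210; 0 0 0 0 0 0 225; 0 0 0 0 0 0 240; 0 0 0 0 0 0 255; 0 0 0 0 0 0 255"

```text
time: 8.67
position: [0.5287, -0.0279, 0.0402]
tool_rot: [3.124, -0.333, 0.0]
ft_force: [-0.3, 0.6, -0.4]
grip_width: 0.204
grip_force: 0.0
```

Request:
move_arm --increments "0 0 0 0 0 0 255; 0 0 0 0 0 0 255; 0 0 0 0 0 0 255; 0 0 0 0 0 0 255; 0 0 0 0 0 0 255; 0 0 0 0 0 0 255; 0 0 0 0 0 0 255; 0 0 0 0 0 0 255" --grip_force 60

```text
time: 9.33
position: [0.5287, -0.0278, 0.0401]
tool_rot: [3.124, -0.333, 0.0]
ft_force: [1.0, -0.6, -0.2]
grip_width: 0.128
grip_force: 59.5
```

```bash
python3 - <<'E'
from m import *
state()
handle("side",(.42,.56),(-.15,.1))
E
```

```text
t 9.33 pos [ 0.5287 -0.0278  0.0401] z [ 1.e-04 -0.e+00 -1.e+00] x-yaw -12.19 F [ 1.  -0.6 -0.2] grip 0.1279387189018417 59.53022539615631 q [ 0.59  0.27 -0.66  1.91  0.19  1.02 -1.93]
side 110 c [ 0.5054 -0.018 ] ang -11.25 end [ 0.4801 -0.013 ] len 0.0818 mid [ 0.5291 -0.0228] pan [ 0.6321 -0.0432] 0.0808
```

Request:
move_arm --increments "0 1 0 0 0 0 255; 0 2 0 0 0 0 255; 0 3 0 0 0 0 255; 0 3 0 0 0 0 255; 0 3 0 0 0 0 255; 0 3 0 0 0 0 255; 0 2 0 0 0 0 255; 0 1 0 0 0 0 255"

```text
time: 10.05
position: [0.5286, -0.0092, 0.0401]
tool_rot: [-3.124, 0.332, 0.0]
ft_force: [0.2, -1.7, 0.1]
grip_width: 0.129
grip_force: 59.5
```

```bash
python3 - <<'E'
from m import *
state()
handle("side",(.42,.56),(-.15,.1))
E
```

```text
t 10.05 pos [ 0.5286 -0.0092  0.0401] z [-1.e-04  1.e-04 -1.e+00] x-yaw -12.15 F [ 0.2 -1.7  0.1] grip 0.12937885571092264 59.47021007537842 q [ 0.57  0.27 -0.67  1.91  0.2   1.02 -1.97]
side 110 c [5.047e-01 5.000e-04] ang -11.84 end [0.4811 0.0054] len 0.0791 mid [ 0.53   -0.0048] pan [ 0.6328 -0.0263] 0.0813
```

Request:
move_arm --increments "0 2 0 0 0 0 255; 0 4 0 0 0 0 255; 0 6 0 0 0 0 255; 1 7 0 0 0 0 255; 0 7 0 0 0 0 255; 1 7 0 0 0 0 255; 0 7 0 0 0 0 255; 1 7 0 0 0 0 255"

```text
time: 10.77
position: [0.5315, 0.0382, 0.0401]
tool_rot: [3.124, -0.333, -0.001]
ft_force: [-0.7, -2.3, 0.7]
grip_width: 0.13
grip_force: 59.5
```

Request:
move_arm --increments "1 7 0 0 0 0 255; 0 7 0 0 0 0 255; 1 7 0 0 0 0 255; 0 7 0 0 0 0 255; 1 6 0 0 0 0 255; 0 4 0 0 0 0 255; 0 2 0 0 0 0 255; 0 0 0 0 0 0 255"

```text
time: 11.43
position: [0.5346, 0.0781, 0.0401]
tool_rot: [-3.123, 0.332, 0.0]
ft_force: [-0.5, 1.3, 1.3]
grip_width: 0.131
grip_force: 59.5
```

```bash
python3 - <<'E'
from m import *
state()
p=handle("side",(.42,.57),(0,.2)); q=handle("top",(.42,.57),(0,.2))
a=p["frame"][150:290,160:356]; b=q["frame"][120:260,210:406]
cv2.imwrite("pics/both6.png",cv2.resize(np.hstack([a,b])[:,:,::-1],None,fx=2,fy=2,interpolation=cv2.INTER_CUBIC))
for pic in (p,q):
    s=ctrl.silhouettes("pan",pic)
    for r in s:
        W,_=world(pic,r["region"]); k=(W[:,2]>.055)&(W[:,0]>.55); 
        if k.sum()>50: print(r["score"],k.sum(),W[k].min(0).round(4),W[k].max(0).round(4),cv2.minEnclosingCircle(W[k&(W[:,2]<.072),:2].astype(np.float32)))
E
```

```text
t 11.43 pos [0.5346 0.0781 0.0401] z [-1.e-04  6.e-04 -1.e+00] x-yaw -12.13 F [-0.5  1.3  1.3] grip 0.13098161391084628 59.52335178852081 q [ 0.43  0.31 -0.71  1.88  0.23  1.03 -2.16]
side 131 c [0.5125 0.0873] ang -12.06 end [0.4851 0.0932] len 0.0872 mid [0.534  0.0827] pan [0.6367 0.0608] 0.0811
0.91 259 [0.5593 0.0547 0.0551] [0.6931 0.1604 0.1364] ((0.6374143362045288, 0.06046104431152344), 0.05583303049206734)
0.47 139 [0.6099 0.0099 0.0551] [0.6781 0.0402 0.0726] ((0.6439980864524841, 0.027567876502871513), 0.03559223562479019)
0.46 3038 [ 0.5938 -0.1913  0.0551] [ 0.7306 -0.0302  0.4281] ((0.6915810704231262, -0.0906008929014206), 0.060835424810647964)
```

View pics/both6.png

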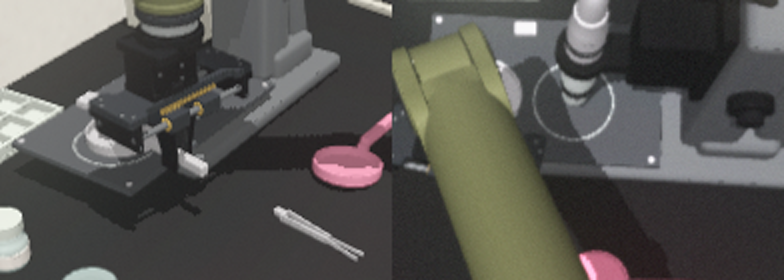

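The pan is in the loading circle, at (125,140) in the left half, mostly hidden by the gripper. I'll fit its rim to check the centring.

```bash
python3 - <<'E'
from m import *
from scipy.optimize import least_squares
C=np.array([.6365,.0645])
for n in("side","top"):
    p=ctrl.get_image(n); W,px=world(p); x,y,z=W.T; rgb=p["frame"][px[:,1],px[:,0]].astype(int)
    k=(z>.0655)&(z<.0735)&(np.hypot(x-C[0],y-C[1])<.06)&(np.hypot(x-C[0],y-C[1])>.03)&(rgb.min(1)>80)
    P=W[k,:2]
    f=least_squares(lambda c:np.hypot(*(P-c).T)-.044,C,loss="soft_l1",f_scale=.001)
    print(n,len(P),f.x.round(4),np.median(np.abs(f.fun)).round(4),"angles",np.histogram(np.degrees(np.arctan2(P[:,1]-f.x[1],P[:,0]-f.x[0])),8,(-180,180))[0])
    # free radius extents of white at pan
    k=(z>.056)&(z<.0735)&(np.hypot(x-C[0],y-C[1])<.06)&(rgb.min(1)>100)
    print(W[k].min(0).round(4),W[k].max(0).round(4))
E
```

```text
side 66 [0.6367 0.0558] 0.0012 angles [ 0  1  0  0 13 16 27  9]
[0.5791 0.0169 0.056 ] [0.6958 0.1241 0.0727]
top 34 [0.6358 0.0544] 0.0008 angles [ 0 10 15  9  0  0  0  0]
[0.6094 0.0099 0.056 ] [0.6908 0.0433 0.0732]
```

Both views put the pan centre 9–10 mm short in y, so I'm correcting by +9 mm.

Request:
move_arm --increments "0 1 0 0 0 0 255; 0 2 0 0 0 0 255; 0 3 0 0 0 0 255; 0 2 0 0 0 0 255; 0 1 0 0 0 0 255; 0 0 0 0 0 0 255; 0 0 0 0 0 0 255; 0 0 0 0 0 0 255"

```text
time: 12.4
position: [0.5347, 0.0862, 0.0401]
tool_rot: [-3.124, 0.333, -0.0]
ft_force: [-0.0, -1.2, 0.4]
grip_width: 0.129
grip_force: 59.5
```

```bash
cat > fit.py <<'E'
from m import *
from scipy.optimize import least_squares
def fit(C=(.6365,.0645),z0=.0695):
    C=np.array(C)
    for n in("side","top"):
        p=ctrl.get_image(n); W,px=world(p); x,y,z=W.T; rgb=p["frame"][px[:,1],px[:,0]].astype(int)
        r=np.hypot(x-C[0],y-C[1])
        P=W[(abs(z-z0)<.004)&(r<.06)&(r>.03)&(rgb.min(1)>80),:2]
        f=least_squares(lambda c:np.hypot(*(P-c).T)-.044,C,loss="soft_l1",f_scale=.001)
        print(n,len(P),f.x.round(4),np.median(np.abs(f.fun)).round(4))
    return p
E
python3 - <<'E'
from fit import *
state(); fit(); handle("side",(.42,.57),(0,.2))
E
```

```text
t 12.4 pos [0.5347 0.0862 0.0401] z [ 1.e-04  0.e+00 -1.e+00] x-yaw -12.18 F [-0.  -1.2  0.4] grip 0.1291979718448721 59.488431215286255 q [ 0.42  0.31 -0.71  1.88  0.23  1.04 -2.17]
side 62 [0.6368 0.063 ] 0.0014
top 47 [0.6365 0.0627] 0.001
side 129 c [0.5122 0.0957] ang -10.88 end [0.4873 0.1004] len 0.0851 mid [0.5364 0.091 ] pan [0.6395 0.0712] 0.0808
```

Request:
move_arm --increments "0 1 0 0 0 0 255; 0 0 0 0 0 0 255; 0 0 0 0 0 0 255; 0 0 0 0 0 0 255; 0 0 2 0 0 0 255; 0 0 4 0 0 0 255; 0 0 6 0 0 0 255; 0 0 8 0 0 0 255"

```text
time: 13.22
position: [0.5336, 0.0875, 0.0599]
tool_rot: [-3.124, 0.332, 0.003]
ft_force: [-0.2, 0.5, -2.6]
grip_width: 0.129
grip_force: 59.5
```

Request:
move_arm --increments "0 0 8 0 0 0 255; 0 0 8 0 0 0 255; 0 0 8 0 0 0 255; 0 0 8 0 0 0 255; 0 0 8 0 0 0 255; 0 0 8 0 0 0 255; 0 0 8 0 0 0 255; 0 0 8 0 0 0 255"

```text
time: 13.88
position: [0.5346, 0.0871, 0.1249]
tool_rot: [3.124, -0.333, -0.0]
ft_force: [-0.2, 0.0, -3.2]
grip_width: 0.131
grip_force: 59.5
```

Request:
move_arm --increments "0 0 6 0 0 0 255; 0 0 5 0 0 0 255; 0 0 3 0 0 0 255; 0 0 2 0 0 0 255; 0 0 0 0 0 0 255; 0 0 0 0 0 0 255; 0 0 0 0 0 0 255; 0 0 0 0 0 0 255"

```text
time: 14.55
position: [0.5344, 0.0871, 0.1397]
tool_rot: [3.124, -0.333, -0.001]
ft_force: [0.1, -0.2, -3.2]
grip_width: 0.128
grip_force: 59.5
```

```bash
python3 - <<'E'
from fit import *
state(); p=handle("side",(.42,.57),(0,.2),(.16,.2)); fit((.6365,.0645),.1695); save(p,"side7.png",(160,110,340,240),4.4)
W,px=world(p); x,y,z=W.T; rgb=p["frame"][px[:,1],px[:,0]].astype(int)
k=(z>.145)&(z<.2)&(np.hypot(x-.6365,y-.0645)<.05)&(rgb.min(1)>80); print("pan z",np.percentile(z[k],[1,10,50,90,99]).round(4))
for lo in np.arange(.48,.57,.02):
    j=(z>.15)&(z<.2)&(x>=lo)&(x<lo+.02)&(y>0)&(y<.2)&(rgb.min(1)>110)
    if j.sum()>3: print("handle z at x",lo.round(2),np.percentile(z[j],[5,95]).round(4))
print([(np.round(r["centre"],3).tolist(),round(r["score"],2)) for r in ctrl.find_in("race0",p)])
E
```

```text
t 14.55 pos [0.5344 0.0871 0.1397] z [-8.e-04 -0.e+00 -1.e+00] x-yaw -12.18 F [ 0.1 -0.2 -3.2] grip 0.12784919267750322 59.531652331352234 q [ 0.46  0.19 -0.74  1.78  0.14  1.22 -2.1 ]
side 145 c [0.5123 0.0963] ang -10.65 end [0.4862 0.1013] len 0.0852 mid [0.5353 0.092 ] pan [0.6385 0.0726] 0.1801
side 79 [0.6368 0.0642] 0.0014
top 42 [0.6363 0.064 ] 0.0008
pan z [0.1548 0.1566 0.1617 0.1678 0.1699]
handle z at x 0.48 [0.171  0.1838]
handle z at x 0.5 [0.1725 0.184 ]
handle z at x 0.52 [0.1721 0.1843]
handle z at x 0.56 [0.1716 0.1833]
[([0.632, 0.081, 0.165], 0.37), ([0.629, 0.276, 0.04], 0.19)]
```

View pics/side7.png

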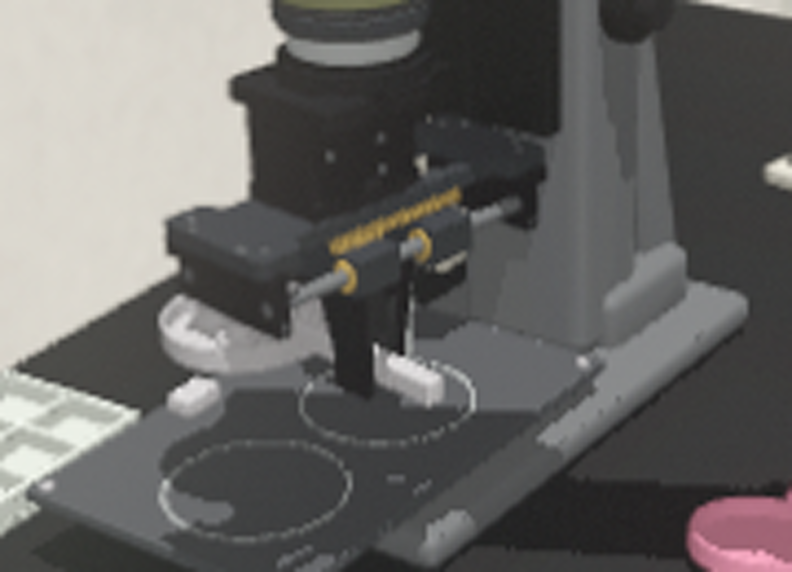

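The picture shows the pan held level at (230,330), about 10 cm over the loading circle (255,490), with no rings left on the stage. The gauge block (195,395) is untouched and the wrist carries a steady 3.2 N.

```bash
python3 -c "from bench import ctrl; print(ctrl.close_job())"
```

```text
the job is handed in; nothing more can be done
None
```

I slid the pan flat into the loading circle and lifted it level to about 10 cm above the stage; it was steady in the gripper when I handed the job in at about 15 s. The first grasp slipped off the handle, so I regrasped about 19 mm lower. The 3.2 N wrist load and a bare stage suggest the rings are still in the pan, though I never saw all three, and I saw no contact with the lens or the other things.

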